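# Pile two plates in a sprung nest and hold them pressed level with its pins

### The arm

A 6-joint arm with a two-finger parallel gripper is mounted at the origin on a cart in front of the work surface, level with it; the furniture and walls round the work are solid. World frame = base frame: x ahead of the robot, y to its left, z up, the work surface at z = 0. Lengths are in mm, angles in rad, forces in N, time in s.
With the tool pointing down it reaches from about 400 to 925 mm from the base axis. Payload 12.5 kg.
Tool frame: the origin (TCP) lies midway between the tips of the shut fingers; the grasp point (between the pads) lies 19 mm behind it (env.pinch_z is the z of the grasp point in the tool frame, in mm); z points along the fingers, y is the line along which they close (so a half turn about z gives the same grasp; the last joint's range is limited). The gripper opens to 95 mm and grips with 3 to 60 N. Pads are 20 mm wide; open, the fingers measure 119 mm over their backs; the gripper's body (75 mm by 180 mm) begins 59 mm behind the grasp point.
Start: joints at [1.221, 0.491, 1.559, -0, 1.092, -0.106], TCP at [150.852, 606.54, 214.661] pointing down, gripper open.
Joint ranges: [-3.1, 3.1], [-0.84, 2.19], [0.05, 2.79], [-1.13, 4.28], [0.06, 2.93], [-2.69, 2.69]. Speed limits (rad/s): [2.22, 2.22, 2.79, 3.14, 3.14, 3.14].

### API

Orientations are given as [roll, pitch, yaw] about the fixed x, y, z axes, in that order (R = Rz(yaw) Ry(pitch) Rx(roll)).
In Python, from cell import env, eyes gives the robot as it stands.
- The arm moves only by the shell command python3 -m inch 'ROWS'. ROWS is JSON, a list of rows, each a list of 3 entries, a list of its own where there are three numbers: the shift along the tool's x, y, z in units of 60 mm (1.0 is 60 mm), then the turn about the tool's z in units of 5 degrees (1.0 is 5 degrees), then the closure, from -1 (fully open) to 1 (shut). In form: [[[tx, ty, tz], turn, claw], ...]. A call has exactly 10 rows; each row shifts and turns the commanded pose from where the row before left it, along the tool's axes as they then stand; what a row does not reach is not made up. A row lasts 1/8 s, in which the tool goes at most 62.5 mm and 10.7 degrees, less where a joint would pass 70% of its speed; a pose out of reach is approached as far as the arm can. A call is refused whole if a number of a shift passes 1 or a number of a turn 1, either way. A call with a gripper value outside its range is refused whole. The fingers move at their own pace and stop on an object; the grip force is fixed at half the most. Time passes only in rows, so rows that do not move let the fingers close, or fill a call up. It gives the time, the measured TCP pose, the force, the opening and the grip force at its end, in the units of the state.
- env.state(): the state, without advancing time (a new reading comes with each control period).
- eyes.read_camera(name): name is "scene" or "side" or "wrist"; returns a dict with "pixels" (400x640x3 uint8, red, green, blue), "fx", "fy", "cx", "cy" (pixels), "extrinsics" (4x4, takes a point from world to camera coordinates). Camera axes: x right, y down, z forward; pixel columns grow to the right and rows downward; lengths in mm; the calibration is good to about 2 mm. The wrist camera is an equidistant fisheye: a pixel r from the principal point sees the ray r / f radians off the axis. A picture is of the moment at which its call begins. There is no depth.
- env.job_done(): hands the job in; it is judged then, once.
Trained networks look in a picture, given as the dict that the camera call returned (one of the last four; its "shot" number tells which), for a name from the list of things; names that differ only in an ending like _2 or _b are one class to them, and where a whole thing is asked for, a point or a joint stands for the part that bears it (a point fixed in the world has none). Each returns a list of dicts, best first, with "score" (0 to 1); they miss things now and then, are a little off and sometimes report something else, mostly with a low value. They report only what shows in the picture. A call takes as long as a camera call. They do not tell look-alikes from the thing itself.
- eyes.boxes_of(name, picture): "centre" ([row, column] in pixels, amid what is visible of it).
- eyes.cut_out(name, picture): "mask" (400x640 bool, what is visible of it) and "centre" ([row, column] in pixels, amid what is visible of it).
- eyes.spot_point(name, picture): "centre" ([row, column] in pixels: a listed point, or the origin of a listed thing).
The state is a dict: "t": time; "joints": joint angles; "qvel": joint speeds; "tau": joint torques, N m; "eef_pos": TCP position; "tcp_rot": TCP orientation; "ft_force": force on the tool from outside, world axes, zero at the start; "moment": the same for the moment, N m; "opening": opening from 0.0 (shut) to 1.0 (fully open); "grip_force": force on a finger pad.
Only numpy, scipy, OpenCV 4.12 (cv2) and the standard library are available. Lean on these libraries where they do the work, as an engineer would, in place of code of your own. Each camera call takes 0.05 s, during which the arm holds its last target. There are 200 camera calls.

### The job

Lay the thin aluminium plate flat on the sprung platen between the guide pins of the nest, then set the thick plate squarely on top of it, letting go of each plate once it lies there. Then press down on the middle of the thick plate against the spring until its upper face is level with the tops of the guide pins (10 mm down, not onto the bottom stop), keep it steadily there for at least two seconds, and finish while still holding it pressed, so that a colleague can fit the retaining clips. Leave the other things on the bench where they are.

Things in the scene. Friction and masses are not known exactly. Their poses are not given: they have to be found in the camera images.
- nest: fixed sprung nest: steel base 150 (x) x 110 (y) x 12 mm with eight upright dark dowel pins round a sprung aluminium platen. Origin: centre of the base's underside, on the bench; z up, x along its long side. The pins enclose a plate outline of 93 x 53 mm, long side along x: a plate has 1.5 mm play each way. On each long side 60 mm between the pins is open for a finger
- pin_level (a point): point on the nest's vertical centre line at the height of the pin tops, 52 mm above the nest's origin. The pins are 10 mm in diameter, their upper 5 mm taper to 5 mm; they stand at nest (x, y) = (+-51.5, +-15) and (+-35, +-31.5) mm
- platen (a joint): travel of the sprung platen in m: 0 at rest, grows downward, bottom stop at 0.018. Platen: aluminium slab 84 x 38 x 8 mm (smaller than the plates), top 40 mm above the bench at rest. The spring carries both plates without sinking; then about 2 to 4 N more start it moving and about 10 to 12 N hold it at 0.010 (0.8 N per mm); it springs back when let go
- thin_plate: loose aluminium plate 90 (x) x 50 (y) x 8 mm, 0.1 kg, with a 7 mm hole near each end. Origin: centre of its underside; z up, x along its length; it is the same after a half turn. It starts flat on the bench
- thick_plate: loose aluminium plate 90 (x) x 50 (y) x 14 mm, about 0.17 kg, with a 12 mm hole near each end; the middle is plain. Origin: centre of its underside; z up, x along its length; same after a half turn. Starts flat on the bench. On the thin plate, platen at rest, its upper face is 62 mm above the bench, 10 mm above the pin tops
- thin_top (a point): centre of the thin plate's upper face, 8 mm above its origin
- thick_top (a point): centre of the thick plate's upper face, 14 mm above its origin
- relay: bystander: relay, a tan box-shaped part 22 x 28 x 37 mm; origin at the centre of its underside; leave it alone
- solder_spool: bystander: spool, 52 mm across and 44 mm high; origin at the centre of its underside; leave it alone
- screwdriver_small: bystander: small screwdriver, 131 mm long, lying flat; origin at the centre of its underside; leave it alone
- ferrite_clamp: bystander: dark grey ferrite clamp, a box-like part 24 x 37 x 23 mm; origin at the centre of its underside; leave it alone
- dsub_hood: bystander: grey connector hood 43 x 32 x 15 mm; origin at the centre of its underside; leave it alone
There are look-alikes about, which are no part of the job. What is shaped like the thick_plate but green or red is not meant.

How it is judged (in metres and radians):
On the way, in this order (a step that is already met when the one before it is completed fails the run):
1. the thin plate lies flat on the platen between the pins, let go (x of thin_plate in the frame of nest between -0.005 and 0.005 m and y of thin_plate in the frame of nest between -0.005 and 0.005 m and angle between the x axis of thin_plate and the x axis of nest, either way round below 0.1 rad and angle between thin_plate's own z axis and vertical below 0.08 rad and z of thin_plate in the frame of nest between 0.038 and 0.042 m and contact force between the fingers and thin_plate below 0.2 N), for 0.2 s.
2. the thick plate lies squarely on the thin one in the nest, let go, the platen not yet pressed (x of thin_plate in the frame of nest between -0.005 and 0.005 m and y of thin_plate in the frame of nest between -0.005 and 0.005 m and angle between the x axis of thin_plate and the x axis of nest, either way round below 0.1 rad and angle between each of thin_plate, thick_plate's own z axis and vertical below 0.08 rad and x of thick_plate in the frame of nest between -0.0055 and 0.0055 m and y of thick_plate in the frame of nest between -0.0055 and 0.0055 m and angle between the x axis of thick_plate and the x axis of nest, either way round below 0.12 rad and z of thick_plate in the frame of thin_plate between 0.006 and 0.01 m and value of joint platen below 0.003 m and contact force between the fingers and thick_plate below 0.2 N), for 0.2 s.
3. the pile is kept pressed level with the pin tops (within 3 mm) for two seconds (x of thin_plate in the frame of nest between -0.005 and 0.005 m and y of thin_plate in the frame of nest between -0.005 and 0.005 m and angle between the x axis of each of thin_plate, thick_plate and the x axis of nest, either way round below 0.1 rad and angle between each of thin_plate, thick_plate's own z axis and vertical below 0.08 rad and x of thick_plate in the frame of nest between -0.005 and 0.005 m and y of thick_plate in the frame of nest between -0.005 and 0.005 m and z of thick_plate in the frame of thin_plate between 0.006 and 0.01 m and value of joint platen between 0.007 and 0.013 m and z of thick_top in the frame of nest between 0.0485 and 0.0555 m and contact force between the fingers and thick_plate above 3 N and contact force between the fingers and thin_plate below 0.5 N and contact force between the arm and platen below 0.5 N), for 1.8 s.
At the end, for the whole second after the job is handed in: Still held by the fingers, with at least 3 N on the thick plate: both plates flat and square between the pins (within 5 mm and 0.1 rad), the thick one on the thin one, platen 7 to 13 mm down and still, thick plate's upper face within 3.5 mm of the pin tops (all of step 3 and velocity of joint platen between -0.005 and 0.005 m/s); the arm keeps its last pose, push and grip.
It fails at once if the platen is driven down onto its bottom stop (value of joint platen above 0.017 m).
It fails at once if a bystander is moved by more than 25 mm (distance of any of relay, solder_spool, screwdriver_small, ferrite_clamp, dsub_hood from where it was at the start of the episode above 0.025 m).
It also fails if it takes over 64 s, if anything falls off the work surface, if the arm or the gripper's body presses on something with over 40 N, if the wrist force passes 120 N, or if a joint passes its speed limit or range.

## Working session

There is one attempt and no reset: what is moved stays moved. The work goes in short steps, Python scripts to look and compute and a shell command to move; the robot and the scene stay as the last step left them, time stands still between calls to the robot, and variables do not carry over. Pictures are saved under pics/ and viewed, at most 10 in all, crops included, and the job is handed in when it is done.

```bash
mkdir -p pics
cat > h.py <<'E'
import numpy as np, cv2
from cell import env, eyes
def save(p,n): cv2.imwrite('pics/'+n, p['pixels'][...,::-1])
def ray(p,rc,fish=False):
    E=np.array(p['extrinsics']); u=(rc[1]-p['cx'])/p['fx']; v=(rc[0]-p['cy'])/p['fy']
    if fish:
        r=np.hypot(u,v); s=np.sin(r)/r if r>1e-9 else 1; d=np.array([u*s,v*s,np.cos(r)])
    else: d=np.array([u,v,1.])
    R=E[:3,:3]; d=R.T@d; return -R.T@E[:3,3], d/np.linalg.norm(d)
def atz(p,rc,z,fish=False):
    o,d=ray(p,rc,fish); return o+d*(z-o[2])/d[2]
def tri(rs):
    A=0;b=0
    for o,d in rs:
        P=np.eye(3)-np.outer(d,d); A=A+P; b=b+P@o
    x=np.linalg.solve(A,b); return x,[round(float(np.linalg.norm((np.eye(3)-np.outer(d,d))@(x-o))),1) for o,d in rs]
E
python3 - <<'E'
from h import *
P={n:eyes.read_camera(n) for n in('scene','side','wrist')}
save(P['scene'],'scene0.png');save(P['side'],'side0.png');save(P['wrist'],'wrist0.png')
for n in P:
    print(n, P[n]['fx'],P[n]['cx'],P[n]['cy'], np.round(ray(P[n],(200,320))[0]))
    for k in('nest','pin_level','platen','thin_plate','thick_plate'):
        for f in('boxes_of','spot_point'):
            try:r=getattr(eyes,f)(k,P[n])
            except Exception as e: r=[];print(e)
            print(' ',k,f,[(np.round(a['centre']).tolist(),round(a['score'],2),np.round(atz(P[n],a['centre'],0,n=='wrist')[:2]).tolist()) for a in r])
E
```

```text
scene 369.2848255693152 312.8535350909666 198.64599121262825 [  53. -579.  484.]
  nest boxes_of [([211.0, 308.0], 0.6, [584.0, 42.0])]
  nest spot_point [([217.0, 313.0], 0.96, [573.0, 12.0]), ([198.0, 257.0], 0.35, [531.0, 195.0])]
  pin_level boxes_of [([209.0, 307.0], 0.9, [587.0, 49.0])]
  pin_level spot_point []
  platen boxes_of [([197.0, 310.0], 0.53, [637.0, 95.0])]
it knows: dsub_hood, ferrite_clamp, nest, pin_level, relay, screwdriver_small, solder_spool, thick_plate, thick_top, thin_plate, thin_top
  platen spot_point []
  thin_plate boxes_of [([287.0, 381.0], 0.77, [494.0, -266.0])]
  thin_plate spot_point [([290.0, 383.0], 0.72, [492.0, -273.0])]
  thick_plate boxes_of [([196.0, 257.0], 0.8, [538.0, 205.0]), ([235.0, 349.0], 0.74, [578.0, -107.0]), ([209.0, 216.0], 0.73, [418.0, 218.0])]
  thick_plate spot_point [([197.0, 258.0], 0.95, [534.0, 193.0]), ([211.0, 219.0], 0.93, [420.0, 205.0]), ([235.0, 348.0], 0.63, [576.0, -106.0])]
side 449.28787605025724 315.43275709767755 196.59119086971276 [415. 955. 619.]
  nest boxes_of [([230.0, 301.0], 0.81, [580.0, 9.0])]
  nest
[... 727 characters left out ...]
0, -109.0]), ([281.0, 303.0], 0.71, [544.0, 209.0]), ([275.0, 365.0], 0.55, [414.0, 176.0])]
wrist 309.70691628693146 319.40009544824886 203.8909515357503 [ 83. 624. 385.]
  nest boxes_of [([385.0, 45.0], 0.63, [513.0, -305.0])]
  nest spot_point []
  pin_level boxes_of []
  pin_level spot_point []
  platen boxes_of []
it knows: dsub_hood, ferrite_clamp, nest, pin_level, relay, screwdriver_small, solder_spool, thick_plate, thick_top, thin_plate, thin_top
  platen spot_point []
  thin_plate boxes_of [([383.0, 46.0], 0.5, [501.0, -281.0])]
  thin_plate spot_point [([382.0, 46.0], 0.49, [495.0, -278.0])]
  thick_plate boxes_of []
  thick_plate spot_point [([383.0, 47.0], 0.27, [499.0, -277.0])]
```

View pics/scene0.png

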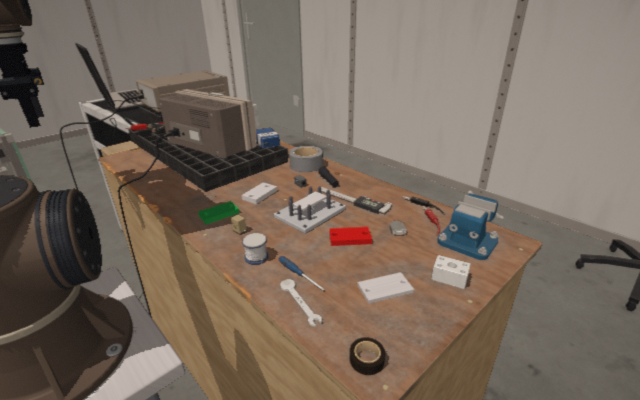

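View pics/side0.png

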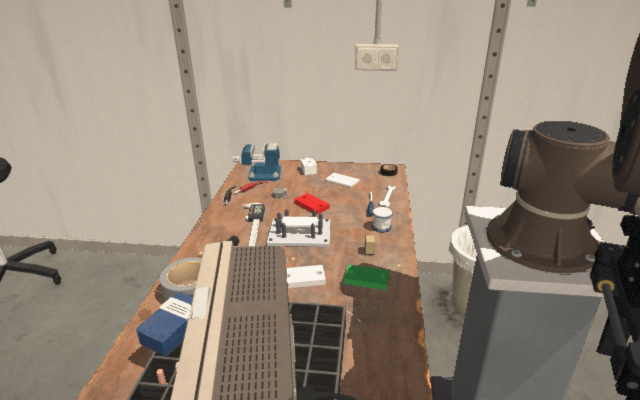

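Scene picture: candidates shaped like the thick plate are silver (193,260), green (212,219) and red (236,350). The silver one fits, since green and red are excluded. The white-silver plate at (287,385) is thinner and larger in view, so it is the thin plate. The nest is at (210,310). I'll confirm with one crop.

```bash
cat >> h.py <<'E'
from scipy.spatial.transform import Rotation as Ro
def delta(pos,yaw=None):
    s=env.state(); R=Ro.from_euler('xyz',s['tcp_rot']).as_matrix()
    d=R.T@(np.array(pos)-s['eef_pos'])/60
    print('tool shift units',np.round(d,3), 'yaw of tool x deg',round(np.degrees(np.arctan2(R[1,0],R[0,0])),2),'tilt',np.round(R[2],4),'pos',np.round(s['eef_pos'],1),'F',np.round(s['ft_force'],1),'open',s['opening'],'t',s['t'],'j6',round(s['joints'][5],2))
E
python3 - <<'E'
from h import *
delta((470,40,300))
im=cv2.imread('pics/scene0.png')[165:310,190:430]
cv2.imwrite('pics/crop0.png',cv2.resize(im,None,fx=3.3,fy=3.3,interpolation=cv2.INTER_CUBIC))
E
```

```text
tool shift units [-7.441 -7.879 -1.423] yaw of tool x deg 166.03 tilt [-0.e+00  1.e-04 -1.e+00] pos [150.9 606.5 214.7] F [-0.3 -0.5  0.5] open 0.9989126359981393 t 1.5 j6 -0.11
```

View pics/crop0.png

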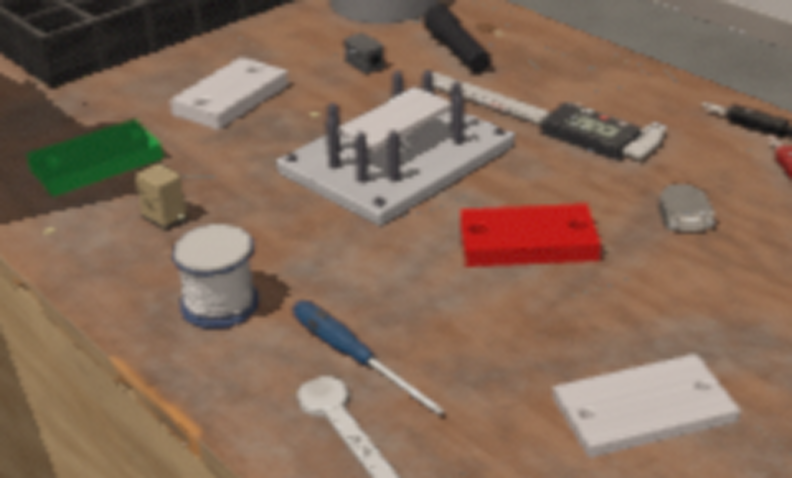

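The crop shows the silver thick plate with two holes (crop (230,90)), the thin plate at (645,400) and the nest at (395,140). Green and red are decoys. Next I move to a spot near the nest.

```bash
python3 -m inch '[[[-0.7,-0.74,-0.14],0,-1],[[-0.7,-0.74,-0.14],0,-1],[[-0.7,-0.74,-0.14],0,-1],[[-0.7,-0.74,-0.14],0,-1],[[-0.7,-0.74,-0.14],0,-1],[[-0.7,-0.74,-0.14],0,-1],[[-0.7,-0.74,-0.14],0,-1],[[-0.7,-0.74,-0.14],0,-1],[[-0.7,-0.74,-0.14],0,-1],[[-0.7,-0.74,-0.14],0,-1]]'
python3 - <<'E'
from h import *
delta((494,-275,200))
p=eyes.read_camera('wrist'); save(p,'w1.png'); print(np.round(ray(p,(200,320))[0]))
for k,z in(('nest',0),('pin_level',52),('thin_plate',0),('thick_plate',0),('thick_top',14)):
    for f in('boxes_of','spot_point'):
        print(k,f,[(np.round(a['centre'],1).tolist(),round(a['score'],2),np.round(atz(p,a['centre'],z,True)[:2],1).tolist()) for a in getattr(eyes,f)(k,p)])
E
```

```text
t: 2.75
eef_pos: [451.9, 72.3, 299.2]
tcp_rot: [3.141, 0.001, 2.898]
ft_force: [0.6, 1.2, -0.7]
opening: 1.004
grip_force: 0.0
tool shift units [-2.078 -5.448  1.653] yaw of tool x deg 166.02 tilt [-8.e-04  4.e-04 -1.e+00] pos [451.9  72.3 299.2] F [ 0.6  1.2 -0.7] open 1.0036016982028124 t 2.75 j6 -1.31
[384.  89. 470.]
nest boxes_of [([241.4, 308.7], 0.91, [557.9, 28.9]), ([313.2, 223.2], 0.41, [662.6, -165.3])]
nest spot_point [([252.9, 310.6], 0.72, [578.4, 26.7])]
pin_level boxes_of [([242.8, 311.3], 0.91, [541.6, 38.7])]
pin_level spot_point [([271.6, 312.6], 0.92, [587.4, 28.8])]
thin_plate boxes_of [([231.7, 143.0], 0.72, [474.0, -261.8])]
thin_plate spot_point []
thick_plate boxes_of [([128.8, 387.1], 0.93, [411.2, 190.0]), ([210.0, 413.0], 0.65, [547.8, 206.1]), ([257.4, 242.3], 0.61, [560.1, -88.3])]
thick_plate spot_point [([212.8, 410.8], 0.8, [551.6, 201.7]), ([128.6, 386.0], 0.8, [410.6, 188.3]), ([252.6, 313.2], 0.6, [578.9, 31.0]), ([265.0, 227.3], 0.57, [568.2, -119.7])]
thick_top boxes_of [([206.6, 412.7], 0.79, [537.4, 203.1]), ([128.6, 387.1], 0.75, [410.1, 187.0]), ([244.8, 311.8], 0.54, [559.5, 34.0]), ([254.9, 245.7], 0.47, [551.8, -75.9])]
thick_top spot_point [([127.1, 387.6], 0.96, [408.1, 188.3]), ([209.1, 415.3], 0.67, [542.5, 206.7])]
```

View pics/w1.png

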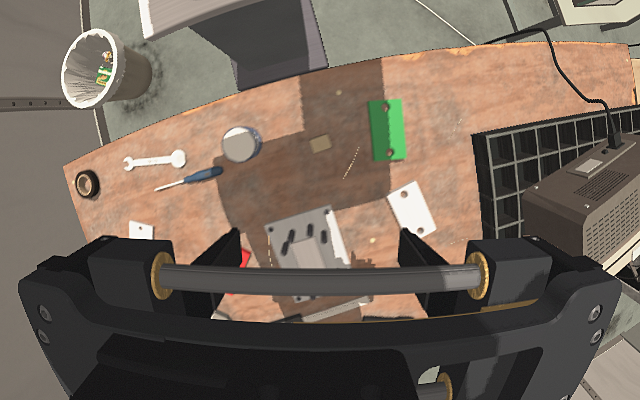

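The wrist view sees toward the base side. The nest base is at (250,310), thick plate at (208,411), thin plate at (231,142) partly hidden, and green at (128,387). I move the camera over the nest.

```bash
python3 -m inch '[[[-0.6,0.02,0.1],0,-1],[[-0.6,0.02,0.1],0,-1],[[-0.6,0.02,0.1],0,-1],[[-0.6,0.02,0.1],0,-1],[[-0.6,0,0.1],0,-1],[[-0.2,0,0],0,-1],[[0,0,0],0,-1],[[0,0,0],0,-1],[[0,0,0],0,-1],[[0,0,0],0,-1]]'
python3 - <<'E'
from h import *
p=eyes.read_camera('wrist'); save(p,'w2.png'); print(np.round(ray(p,(p['cy'],p['cx']),True)[0]))
for k,z in(('nest',0),('pin_level',52),('thick_plate',0),('thick_top',14)):
    print(k,[(np.round(a['centre'],1).tolist(),round(a['score'],2),np.round(atz(p,a['centre'],z,True)[:2],1).tolist()) for a in eyes.spot_point(k,p)])
for k,z in(('nest',12),('thick_plate',14),('thin_plate',8)):
  for a in eyes.cut_out(k,p):
    c,_=cv2.findContours(a['mask'].astype(np.uint8),cv2.RETR_EXTERNAL,cv2.CHAIN_APPROX_NONE); c=max(c,key=len)[:,0]
    w=np.array([atz(p,(v,u),z,True)[:2] for u,v in c],np.float32); print(k,round(a['score'],2),np.round(a['centre']),cv2.minAreaRect(w))
delta((494-68,-275,200))
E
```

```text
t: 4.55
eef_pos: [638.4, 32.8, 269.1]
tcp_rot: [3.141, 0.001, 2.898]
ft_force: [-0.7, -0.2, 0.4]
opening: 1.0
grip_force: 0.0
[570.  50. 440.]
nest [([135.6, 307.8], 0.92, [579.4, 31.4])]
pin_level [([140.4, 306.0], 0.65, [583.7, 30.0])]
thick_plate [([93.7, 414.8], 0.88, [553.9, 196.6]), ([157.9, 209.3], 0.88, [572.0, -118.2]), ([5.4, 385.9], 0.74, [413.7, 189.4]), ([85.5, 422.8], 0.56, [544.0, 211.8]), ([228.5, 198.5], 0.38, [672.6, -172.1])]
thick_top [([157.9, 207.1], 0.84, [571.0, -116.1]), ([88.0, 421.3], 0.76, [548.0, 203.5])]
nest 0.33 [143. 115.] ((497.8427429199219, -266.7302551269531), (56.668487548828125, 90.88186645507812), 63.94583511352539)
thick_plate 0.87 [ 15. 388.] ((434.49365234375, 184.75950622558594), (55.22426986694336, 49.72956085205078), 81.83041381835938)
thick_plate 0.67 [ 90. 419.] ((546.0560913085938, 200.7140350341797), (91.41800689697266, 55.79349136352539), 14.21965503692627)
thick_plate 0.58 [156. 208.] ((569.2726440429688, -114.30046844482422), (55.58591079711914, 94.14833068847656), 50.011314392089844)
thin_plate 0.81 [142. 117.] ((497.30035400390625, -270.27783203125), (55.91262435913086, 90.95735168457031), 63.9862060546875)
tool shift units [ 2.203 -5.831  1.143] yaw of tool x deg 166.03 tilt [-0.e+00  1.e-04 -1.e+00] pos [638.7  32.6 268.6] F [-0.2 -0.   1. ] open 1.0011615311507802 t 4.95 j6 -1.38
```

View pics/w2.png

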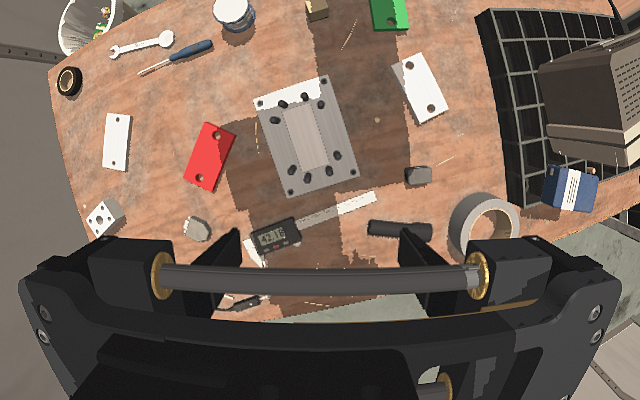

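The picture shows the nest fully: base corners near (253,103), (325,76), (358,184), (287,197). The thin plate is at (142,117) and the thick plate at (88,421). Next I fit the nest's pose and move over the thin plate.

```bash
cat >> h.py <<'E'
def proj(p,X,fish=True):
    E=np.array(p['extrinsics']); c=E[:3,:3]@np.array(X)+E[:3,3]
    if fish:
        r=np.hypot(c[0],c[1]); th=np.arctan2(r,c[2]); c2=c[:2]*th/r
    else: c2=c[:2]/c[2]
    return p['cx']+p['fx']*c2[0], p['cy']+p['fy']*c2[1]
E
python3 - <<'E'
from h import *
import pickle
p=eyes.read_camera('wrist'); pickle.dump(p,open('nest.pkl','wb'))
cs=[atz(p,(r,c),12,True)[:2] for c,r in((253,103),(325,76),(358,184),(287,197))]
print(np.round(cs,1)); w=np.array(cs,np.float32); print(cv2.minAreaRect(w), np.mean(cs,0))
m=np.mean(cs,0); a=(w[2]+w[3]-w[0]-w[1]); th=np.arctan2(a[1],a[0]); print('yaw',np.degrees(th))
S=5; x0,y0=240,65; im=cv2.resize(p['pixels'][65:205,240:370,::-1],None,fx=S*.85,fy=S*.85,interpolation=cv2.INTER_CUBIC); f=S*.85
def W(x,y,z): return np.array([m[0]+np.cos(th)*x-np.sin(th)*y,m[1]+np.sin(th)*x+np.cos(th)*y,z])
def px(x,y,z): u,v=proj(p,W(x,y,z)); return (int((u-x0+.5)*f),int((v-y0+.5)*f))
cv2.polylines(im,[np.array([px(x,y,12) for x,y in((-75,-55),(75,-55),(75,55),(-75,55))])],True,(0,0,255),1)
for x,y in((51.5,15),(51.5,-15),(-51.5,15),(-51.5,-15),(35,31.5),(35,-31.5),(-35,31.5),(-35,-31.5)): cv2.circle(im,px(x,y,52),10,(0,255,0),1)
cv2.polylines(im,[np.array([px(x,y,40) for x,y in((-42,-19),(42,-19),(42,19),(-42,19))])],True,(255,255,0),1)
cv2.imwrite('pics/nest.png',im)
E
```

```text
[[515.3 -30.3]
 [504.6  74.6]
 [662.   83.7]
 [656.  -18.4]]
((586.3551635742188, 26.54539680480957), (157.63180541992188, 105.38819122314453), 3.287980794906616) [584.47940837  27.39126026]
yaw 4.0182867
```

View pics/nest.png

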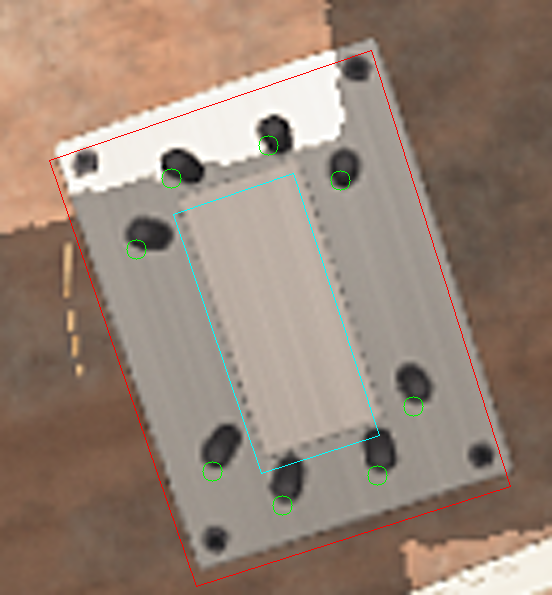

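```bash
python3 -m inch '[[[0,-0.81,0.16],0,-1],[[0,-0.81,0.16],0,-1],[[0,-0.81,0.16],0,-1],[[0,-0.81,0.16],0,-1],[[0,-0.81,0.16],0,-1],[[0,-0.81,0.16],0,-1],[[0,-0.81,0.16],0.8,-1],[[0,0,0],0.8,-1],[[0,0,0],0.8,-1],[[0,0,0],0,-1]]'
cat >> h.py <<'E'
def rect(p,k,z,near=None):
    for a in eyes.cut_out(k,p):
        c,_=cv2.findContours(a['mask'].astype(np.uint8),cv2.RETR_EXTERNAL,cv2.CHAIN_APPROX_NONE); c=max(c,key=len)[:,0]
        w=np.array([atz(p,(v,u),z,True)[:2] for u,v in c],np.float32); r=cv2.minAreaRect(w)
        an=r[2] if r[1][0]>r[1][1] else r[2]+90
        print(k,round(a['score'],2),np.round(a['centre']),'c',np.round(r[0],1),'size',np.round(r[1],1),'long axis deg',round(an,1))
E
python3 - <<'E'
from h import *
p=eyes.read_camera('wrist'); save(p,'w3.png'); print(np.round(ray(p,(p['cy'],p['cx']),True)[0]))
rect(p,'thin_plate',8)
for k,z in(('thin_plate',0),('thin_top',8)):
    print(k,[(np.round(a['centre'],1).tolist(),round(a['score'],2),np.round(atz(p,a['centre'],z,True)[:2],1).tolist()) for a in eyes.spot_point(k,p)])
s=eyes.read_camera('scene'); 
b=eyes.spot_point('thin_top',s); a=eyes.spot_point('thin_top',p)
if a and b: print(tri([ray(p,a[0]['centre'],True),ray(s,b[0]['centre'])]))
delta((497,-270,60))
E
```

```text
t: 6.25
eef_pos: [556.6, -297.7, 201.3]
tcp_rot: [3.141, -0.0, 2.689]
ft_force: [0.1, -0.3, -0.8]
opening: 1.004
grip_force: 0.0
[ 494. -267.  372.]
thin_plate 0.9 [132. 315.] c [ 496.3 -272.1] size [51.2 88.9] long axis deg 154.0
thin_plate [([133.2, 316.6], 0.81, [499.6, -273.0])]
thin_top [([131.3, 316.4], 0.61, [497.4, -272.1])]
(array([ 497.14499474, -271.84719216,    1.50669876]), [0.5, 0.5])
tool shift units [ 1.095 -0.024  2.357] yaw of tool x deg 154.07 tilt [-1.e-04  1.e-04 -1.e+00] pos [ 556.7 -297.4  201.4] F [-0.3  0.4 -0.3] open 1.0013895309388563 t 6.6 j6 -1.71
```

The nest overlay is a few pixels low. Base corners read (55,150), (375,40), (512,470), (205,568) in the crop, and the pin tops lean outward. I fit from those.

Run:
```python
from h import *
import pickle
from scipy.optimize import least_squares
p=pickle.load(open('nest.pkl','rb')); f=4.25
print(proj(p,(570,50,0)))
B=[((-75,-55,12),(55,150)),((-75,55,12),(375,40)),((75,55,12),(512,470)),((75,-55,12),(203,568))]
T=[((-35,-31.5,52),(133,231)),((-51.5,-15,52),(171,157)),((-51.5,15,52),(271,122)),((-35,31.5,52),(345,155)),((35,31.5,52),(421,393)),((51.5,15,52),(383,461)),((51.5,-15,52),(283,492)),((35,-31.5,52),(211,460))]
L=[((-42,-19,40),(180,198)),((-42,19,40),(295,166)),((42,19,40),(377,430)),((42,-19,40),(265,460))]
def run(D,n):
    def res(q):
        r=[]
        for (x,y,z),(u,v) in D:
            X=(q[0]+np.cos(q[2])*x-np.sin(q[2])*y,q[1]+np.sin(q[2])*x+np.cos(q[2])*y,z+(q[3] if len(q)>3 else 0))
            a=proj(p,X); r+= [a[0]-(240+u/f-.5),a[1]-(65+v/f-.5)]
        return r
    for q0 in ([582,30,.05],[582,30,.05,0]):
        s=least_squares(res,q0); print(n,np.round(s.x,2),'deg',np.degrees(s.x[2]).round(2),'rms px',np.sqrt(np.mean(s.fun**2)).round(2))
run(B,'base');run(T,'pins');run(L,'platen');run(B+T+L,'all')
sc=eyes.read_camera('scene');sd=eyes.read_camera('side')
for k in('pin_level','nest'):
    a=eyes.spot_point(k,sc);b=eyes.spot_point(k,sd); 
    print(k,[(x['centre'],x['score']) for x in a[:1]+b[:1]])
    if a and b: print(tri([ray(sc,a[0]['centre']),ray(sd,b[0]['centre'])]))
```

```text
(np.float64(319.05247190337525), np.float64(125.80916419421168))
base [5.8033e+02 2.9890e+01 7.0000e-02] deg 4.16 rms px 0.69
base [ 5.8046e+02  2.9630e+01  7.0000e-02 -6.2800e+00] deg 4.16 rms px 0.19
pins [5.7951e+02 2.9240e+01 7.0000e-02] deg 4.04 rms px 0.96
pins [5.7926e+02 2.9860e+01 7.0000e-02 1.1980e+01] deg 4.03 rms px 0.34
platen [5.8137e+02 2.8860e+01 5.0000e-02] deg 2.86 rms px 0.73
platen [ 5.8145e+02  2.8700e+01  5.0000e-02 -3.1300e+00] deg 2.86 rms px 0.7
all [5.8016e+02 2.9280e+01 7.0000e-02] deg 3.93 rms px 0.99
all [5.8012e+02 2.9370e+01 7.0000e-02 1.8300e+00] deg 3.93 rms px 0.98
pin_level [([192.7, 307.4], 0.82), ([214.8, 298.8], 0.7)]
(array([578.70398165,  34.14783741,  57.89134258]), [1.0, 1.0])
nest [([214.8, 309.1], 0.87), ([234.1, 295.1], 0.84)]
(array([585.88388948,  32.55586748,  -3.83439064]), [6.7, 6.7])
```

View pics/w3.png

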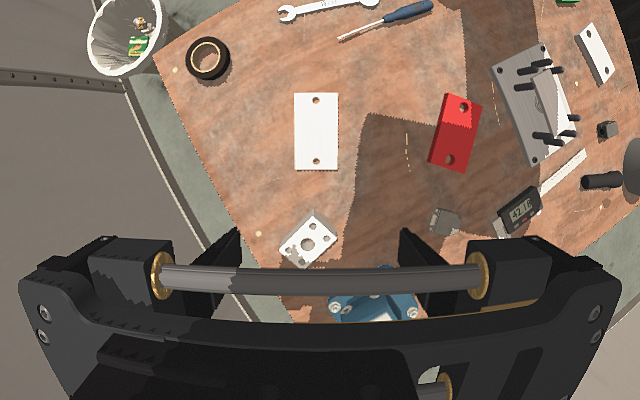

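Nest fit: about (580.2, 29.5), yaw 4.0°. The picture shows the thin plate at (132,315), square to the tool, clear around it. I go down on it.

```bash
python3 -m inch '[[[0.218,-0.012,0.47],0,-1],[[0.218,-0.012,0.47],0,-1],[[0.218,-0.012,0.47],0,-1],[[0.218,-0.012,0.47],0,-1],[[0.218,-0.012,0.47],0,-1],[[0,0,0.4],0,-1],[[0,0,0.35],0,-1],[[0,0,0.17],0,-1],[[0,0,0],0,-1],[[0,0,0],0,-1]]'
python3 - <<'E'
from h import *
delta((496.5,-272,2))
E
```

```text
t: 8.15
eef_pos: [496.6, -272.3, 5.9]
tcp_rot: [-3.142, 0.001, 2.688]
ft_force: [0.3, -0.8, 0.0]
opening: 1.002
grip_force: 0.0
tool shift units [0.004 0.004 0.065] yaw of tool x deg 154.03 tilt [-1.e-03 -1.e-04 -1.e+00] pos [ 496.6 -272.3    5.9] F [ 0.3 -0.8  0. ] open 1.002140706873938 t 8.15 j6 -1.74
```

```bash
python3 -m inch '[[[0,0,0.065],0,-1],[[0,0,0],0,-1],[[0,0,0],0,1],[[0,0,0],0,1],[[0,0,0],0,1],[[0,0,0],0,1],[[0,0,0],0,1],[[0,0,0],0,1],[[0,0,0],0,1],[[0,0,0],0,1]]'
python3 - <<'E'
from h import *
delta((496.5,-272,150))
E
```

```text
t: 9.4
eef_pos: [496.3, -272.1, 1.3]
tcp_rot: [3.142, 0.0, 2.688]
ft_force: [-0.4, 0.3, -1.5]
opening: 0.519
grip_force: 30.0
tool shift units [-0.003  0.004 -2.478] yaw of tool x deg 154.03 tilt [-0.e+00  1.e-04 -1.e+00] pos [ 496.3 -272.1    1.3] F [-0.4  0.3 -1.5] open 0.5185972221592098 t 9.4 j6 -1.74
```

Thin plate gripped. I lift it, turn it to the nest's yaw, and move toward the nest.

```bash
python3 -m inch '[[[0,0,-0.4],0,1],[[0,0,-0.4],-1,1],[[0,0,-0.4],-1,1],[[0,0,-0.4],-1,1],[[0,0,-0.4],-1,1],[[0,0,-0.4],-1,1],[[0,0,0],-1,1],[[-0.3,0.8,0],0,1],[[-0.3,0.85,0],0,1],[[-0.3,0.85,0],0,1]]'
python3 -m inch '[[[-0.3,0.8,0],0,1],[[-0.3,0.8,0],0,1],[[-0.2,0.5,0],0,1],[[0,0.2,0],0,1],[[0,0,0],0,1],[[0,0,0],0,1],[[0,0,0],0,1],[[0,0,0],0,1],[[0,0,0],0,1],[[0,0,0],0,1]]'
python3 - <<'E'
from h import *
delta((580.2,29.5,100))
p=eyes.read_camera('wrist'); save(p,'w4.png')
rect(p,'thin_plate',105)
E
```

```text
t: 10.65
eef_pos: [539.7, -117.2, 145.2]
tcp_rot: [3.141, -0.0, -3.072]
ft_force: [0.1, -0.8, -1.3]
opening: 0.523
grip_force: 30.0
t: 11.9
eef_pos: [577.7, 22.2, 145.3]
tcp_rot: [3.142, 0.0, -3.071]
ft_force: [-0.1, -0.0, -1.3]
opening: 0.524
grip_force: 30.0
tool shift units [-0.05   0.118  0.755] yaw of tool x deg -175.98 tilt [-0.e+00  1.e-04 -1.e+00] pos [577.7  22.2 145.3] F [-0.1 -0.  -1.3] open 0.5238234918969118 t 11.9 j6 -1.72
thin_plate 0.63 [229. 317.] c [575.9  22.8] size [72.3 64.9] long axis deg 4.0
thin_plate 0.46 [182. 483.] c [534.7 145.1] size [65.8 40.8] long axis deg 14.5
```

Run:
```python
from h import *
s=env.state();R=Ro.from_euler('xyz',s['tcp_rot']).as_matrix()
p=eyes.read_camera('wrist')
for a in eyes.cut_out('thin_plate',p)[:1]:
    c,_=cv2.findContours(a['mask'].astype(np.uint8),cv2.RETR_EXTERNAL,cv2.CHAIN_APPROX_NONE); c=max(c,key=len)[:,0]
    for z in(144,152):
        w=np.array([R.T@(atz(p,(v,u),z,True)-s['eef_pos']) for u,v in c]); print(z,np.percentile(w[:,0],[1,50,99]).round(1),np.percentile(w[:,1],[1,99]).round(1), 'edge', np.sort(w[:,0])[-40::8].round(1))
im=p['pixels'][100:300,220:420,::-1].copy(); cv2.imwrite('pics/c4.png',cv2.resize(im,None,fx=3,fy=3,interpolation=cv2.INTER_CUBIC))
for x in(45,):
  for z in(144,152): print(proj(p,R@np.array([x,0,s['eef_pos'][2]-z])+s['eef_pos']))
```

```text
144 [-15.2  16.3  43.8] [-25.7  27.1] edge [43.7 43.7 43.7 43.7 43.7]
152 [-11.2  18.8  45. ] [-24.5  25.8] edge [44.9 44.9 44.9 44.9 45. ]
(np.float64(318.1757413976044), np.float64(170.67998956050388))
(np.float64(318.1337640526876), np.float64(172.80834712846686))
```

View pics/c4.png

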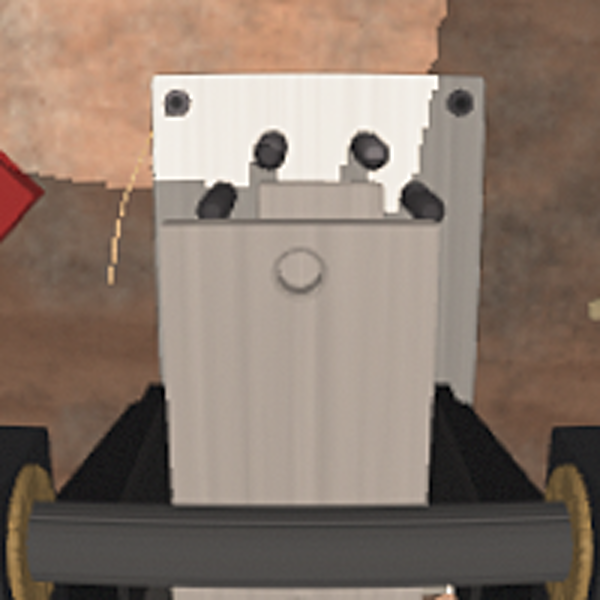

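The plate is centred in the grip, with its near edge 45 mm from the TCP. The nest's near corners are at crop (153,75) and (483,75). I go above the pins and check alignment.

```bash
python3 -m inch '[[[-0.05,0.06,0.3],0,1],[[0,0.06,0.4],0,1],[[0,0,0.4],0,1],[[0,0,0.2],0,1],[[0,0,0],0,1],[[0,0,0],0,1],[[0,0,0],0,1],[[0,0,0],0,1],[[0,0,0],0,1],[[0,0,0],0,1]]'
python3 - <<'E'
from h import *
import pickle
p=pickle.load(open('nest.pkl','rb'))
delta((580.2,29.5,41.3))
s=env.state();R=Ro.from_euler('xyz',s['tcp_rot']).as_matrix()
p=eyes.read_camera('wrist'); pickle.dump(p,open('c5.pkl','wb'))
f=4;x0,y0=220,80
im=cv2.resize(p['pixels'][80:220,220:420,::-1],None,fx=f,fy=f,interpolation=cv2.INTER_CUBIC)
th=np.radians(4.0);m=(580.2,29.5)
def px(x,y,z):
    u,v=proj(p,(m[0]+np.cos(th)*x-np.sin(th)*y,m[1]+np.sin(th)*x+np.cos(th)*y,z)); return (int((u-x0+.5)*f),int((v-y0+.5)*f))
cv2.polylines(im,[np.array([px(x,y,12) for x,y in((-75,-55),(75,-55),(75,55),(-75,55))])],True,(0,0,255),1)
for x,y in((-51.5,15),(-51.5,-15),(-35,31.5),(-35,-31.5)): cv2.circle(im,px(x,y,52),9,(0,255,0),1); cv2.circle(im,px(x,y,12),3,(255,0,0),1)
cv2.imwrite('pics/c5.png',im)
E
```

```text
t: 13.35
eef_pos: [580.3, 29.7, 67.4]
tcp_rot: [3.142, 0.0, -3.071]
ft_force: [0.0, 0.9, -1.1]
opening: 0.523
grip_force: 30.0
tool shift units [ 0.002 -0.004  0.436] yaw of tool x deg -175.97 tilt [-2.e-04  1.e-04 -1.e+00] pos [580.3  29.7  67.4] F [ 0.   0.9 -1.1] open 0.52265203277292 t 13.35 j6 -1.7
```

View pics/c5.png

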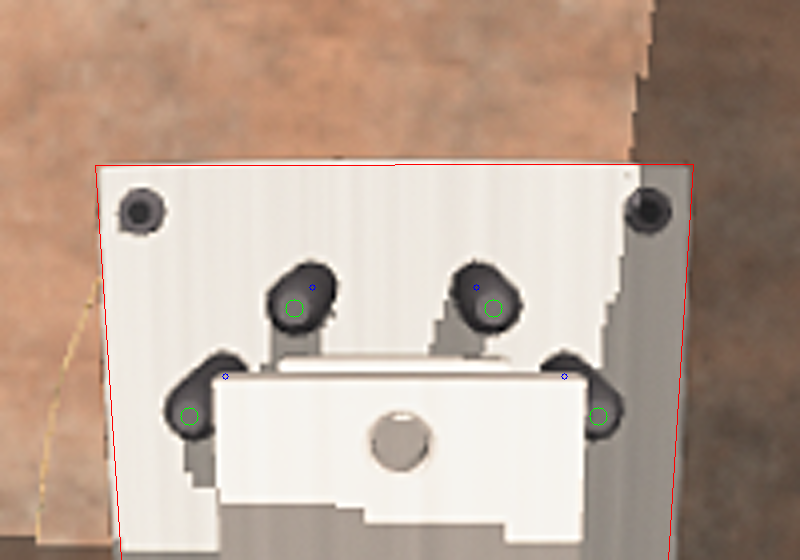

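The overlay matches the pins at crop (290,308)/(497,308). The plate sits about 0.8 mm right of the nest's mid-line, so I correct that while lowering.

```bash
python3 -m inch '[[[0,-0.012,0],0,1],[[0,0,0.1],0,1],[[0,0,0.1],0,1],[[0,0,0.1],0,1],[[0,0,0.08],0,1],[[0,0,0.05],0,1],[[0,0,0],0,1],[[0,0,0],0,1],[[0,0,0],0,1],[[0,0,0],0,1]]'
```

```text
t: 14.65
eef_pos: [580.3, 29.0, 41.6]
tcp_rot: [3.142, 0.0, -3.071]
ft_force: [0.5, -0.9, -0.4]
opening: 0.524
grip_force: 30.0
```

```bash
python3 -m inch '[[[0,0,0],0,-1],[[0,0,0],0,-1],[[0,0,0],0,-1],[[0,0,0],0,-1],[[0,0,0],0,-1],[[0,0,-0.4],0,-1],[[0,0,-0.8],0,-1],[[0,0,-0.8],0,-1],[[0,0,-0.5],0,-1],[[0,0,0],0,-1]]'
python3 -m inch '[[[-0.2,0.75,0],0,-1],[[-0.2,0.75,0],0,-1],[[-0.2,0.75,0],0,-1],[[-0.2,0.75,0],-1,-1],[[0,0,0],-1,-1],[[0,0,0],0,-1],[[0,0,0],0,-1],[[0,0,0],0,-1],[[0,0,0],0,-1],[[0,0,0],0,-1]]'
python3 - <<'E'
from h import *
import pickle
p=eyes.read_camera('wrist'); save(p,'w6.png'); pickle.dump(p,open('w6.pkl','wb'))
rect(p,'thick_plate',14);rect(p,'thin_plate',48)
for k,z in(('thick_plate',0),('thick_top',14),('thin_plate',40),('thin_top',48)):
    print(k,[(np.round(a['centre'],1).tolist(),round(a['score'],2),np.round(atz(p,a['centre'],z,True)[:2],1).tolist()) for a in eyes.spot_point(k,p)])
s=eyes.read_camera('scene'); a=eyes.spot_point('thick_top',p);b=eyes.spot_point('thick_top',s)
for x in a[:2]:
  for y in b: print(np.round(x['centre']),np.round(y['centre']),tri([ray(p,x['centre'],True),ray(s,y['centre'])]))
delta((546,201,60))
E
```

```text
t: 15.9
eef_pos: [581.0, 29.0, 193.7]
tcp_rot: [-3.141, 0.004, -3.071]
ft_force: [0.6, -0.1, 0.1]
opening: 1.003
grip_force: 0.0
t: 17.15
eef_pos: [615.5, 211.7, 191.6]
tcp_rot: [3.142, 0.0, -2.897]
ft_force: [-0.6, 0.4, 0.8]
opening: 0.998
grip_force: 0.0
thick_plate 0.9 [128. 327.] c [546.2 202.4] size [91.7 52.7] long axis deg 14.1
thick_plate 0.77 [ 22. 339.] c [420.5 188.5] size [50.8 78.4] long axis deg 171.6
thick_plate 0.62 [100.  94.] c [ 569.7 -111.5] size [59.2 98.5] long axis deg 141.1
thin_plate 0.97 [127. 168.] c [580.7  31.4] size [90.8 53.6] long axis deg 4.4
thin_plate 0.44 [220. 277.] c [656.6 173.9] size [33.1 26.2] long axis deg 85.9
thick_plate [([127.9, 322.7], 0.81, [548.6, 200.0]), ([15.8, 341.7], 0.67, [409.8, 188.5]), ([102.3, 93.2], 0.67, [571.5, -125.2])]
thick_top [([124.8, 325.3], 0.9, [544.5, 201.7]), ([102.6, 90.4], 0.83, [571.5, -118.3]), ([13.4, 344.8], 0.66, [411.2, 191.5])]
thin_plate [([127.6, 166.4], 0.81, [583.5, 28.1])]
thin_top [([126.5, 163.3], 0.95, [582.1, 28.1]), ([128.1, 324.9], 0.27, [548.1, 201.5])]
[125. 325.] [236. 351.] (array([ 628.31251859,  105.58311182, -122.27596978]), [130.3, 130.3])
[125. 325.] [209. 219.] (array([492.6012654 , 227.06814004, -24.0389645 ]), [57.1, 57.1])
[125. 325.] [189. 259.] (array([544.53858436, 201.63939138,  17.72271685]), [0.1, 0.1])
[103.  90.] [236. 351.] (array([ 570.52968147, -121.67222901,    8.76538366]), [1.6, 1.6])
[103.  90.] [209. 219.] (array([458.13267296,  37.60275363, 122.87774148]), [112.4, 112.4])
[103.  90.] [189. 259.] (array([505.79863506,  29.31906991, 130.94884273]), [64.4, 64.4])
tool shift units [1.168 0.103 2.192] yaw of tool x deg -165.97 tilt [-1.e-04  1.e-04 -1.e+00] pos [615.5 212.  191.5] F [ 0.4  0.4 -0.5] open 0.9942308081531833 t 17.65 j6 -1.59
```

View pics/w6.png

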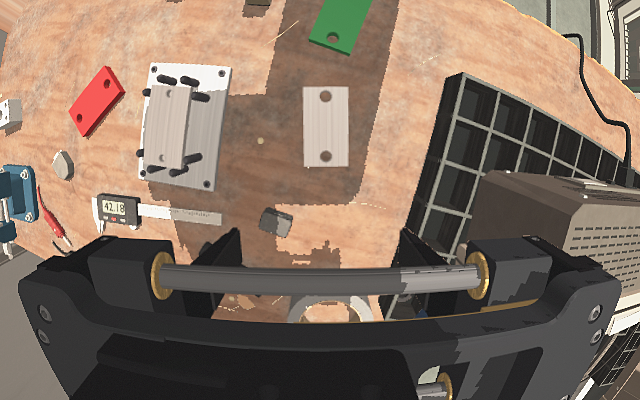

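The picture shows the thin plate between the pins at (127,168). The thick silver plate is at (127,325), aligned with the tool, and the fingers clear the bins. I go down on it.

```bash
python3 -m inch '[[[0.234,0.024,0.44],0,-1],[[0.234,0.024,0.44],0,-1],[[0.234,0.024,0.44],0,-1],[[0.234,0.024,0.44],0,-1],[[0.234,0.024,0.44],0,-1],[[0,0,0.4],0,-1],[[0,0,0.35],0,-1],[[0,0,0.17],0,-1],[[0,0,0],0,-1],[[0,0,0],0,-1]]'
python3 -m inch '[[[0,0,0],0,-1],[[0,0,0],0,1],[[0,0,0],0,1],[[0,0,0],0,1],[[0,0,0],0,1],[[0,0,0],0,1],[[0,0,0],0,1],[[0,0,0],0,1],[[0,0,0],0,1],[[0,0,0],0,1]]'
python3 - <<'E'
from h import *
delta((545.7,201.9,3))
E
```

```text
t: 18.9
eef_pos: [546.0, 202.0, 5.0]
tcp_rot: [3.142, 0.001, -2.897]
ft_force: [0.5, 0.3, 0.3]
opening: 0.997
grip_force: 0.0
t: 20.15
eef_pos: [545.7, 201.9, 4.3]
tcp_rot: [3.142, 0.0, -2.897]
ft_force: [0.1, -0.2, -0.7]
opening: 0.521
grip_force: 30.0
tool shift units [-0.001 -0.     0.022] yaw of tool x deg -165.97 tilt [-0.e+00  1.e-04 -1.e+00] pos [545.7 201.9   4.3] F [ 0.1 -0.2 -0.7] open 0.5214160031942995 t 20.15 j6 -1.57
```

```bash
python3 -m inch '[[[0,0,-0.5],0,1],[[0,0,-0.7],1,1],[[0,0,-0.75],1,1],[[-0.094,-0.73,0],0,1],[[-0.094,-0.73,0],0,1],[[-0.094,-0.73,0],0,1],[[-0.092,-0.72,0],0,1],[[0,0,0],0,1],[[0,0,0],0,1],[[0,0,0],0,1]]'
python3 - <<'E'
from h import *
delta((580.3,29.0,52.8))
s=env.state();R=Ro.from_euler('xyz',s['tcp_rot']).as_matrix()
p=eyes.read_camera('wrist'); zt=s['eef_pos'][2]-4.3+14
for a in eyes.cut_out('thick_plate',p)[:2]:
    c,_=cv2.findContours(a['mask'].astype(np.uint8),cv2.RETR_EXTERNAL,cv2.CHAIN_APPROX_NONE); c=max(c,key=len)[:,0]
    w=np.array([R.T@(atz(p,(v,u),zt,True)-s['eef_pos']) for u,v in c]); print(a['score'],np.percentile(w[:,0],[1,99]).round(1),np.percentile(w[:,1],[1,99]).round(1))
E
```

```text
t: 21.4
eef_pos: [580.0, 30.3, 121.3]
tcp_rot: [3.141, -0.0, -3.07]
ft_force: [0.9, 0.6, -1.8]
opening: 0.523
grip_force: 30.0
tool shift units [-0.003 -0.023  1.141] yaw of tool x deg -175.9 tilt [ 3.e-04  2.e-04 -1.e+00] pos [580.   30.3 121.3] F [ 0.9  0.6 -1.8] open 0.52261737805302 t 21.4 j6 -1.7
0.88 [ 91.6 149.1] [ 76.8 118.6]
0.85 [13.8 70. ] [-111.2  -53.7]
```

```bash
python3 -m inch '[[[0,-0.01,0.2],0,1],[[0,0,0.3],0,1],[[0,0,0.25],0,1],[[0,0,0.1],0,1],[[0,0,0],0,1],[[0,0,0],0,1],[[0,0,0],0,1],[[0,0,0],0,1],[[0,0,0],0,1],[[0,0,0],0,1]]'
python3 - <<'E'
from h import *
delta((580.3,29.0,52.8))
s=env.state();R=Ro.from_euler('xyz',s['tcp_rot']).as_matrix()
p=eyes.read_camera('wrist'); zt=s['eef_pos'][2]-4.3+14
for k in('thick_plate','thin_plate'):
  for a in eyes.cut_out(k,p):
    c,_=cv2.findContours(a['mask'].astype(np.uint8),cv2.RETR_EXTERNAL,cv2.CHAIN_APPROX_NONE); c=max(c,key=len)[:,0]
    w=np.array([R.T@(atz(p,(v,u),zt,True)-s['eef_pos']) for u,v in c]); print(k,a['score'],np.percentile(w[:,0],[1,99]).round(1),np.percentile(w[:,1],[1,99]).round(1))
f=4;x0,y0=220,80
im=cv2.resize(p['pixels'][80:220,220:420,::-1],None,fx=f,fy=f,interpolation=cv2.INTER_CUBIC)
th=np.radians(4.0);m=(580.2,29.3)
def dot(X,c):
    u,v=proj(p,X); cv2.circle(im,(int((u-x0+.5)*f),int((v-y0+.5)*f)),4,c,1)
for x,y in((-51.5,15),(-51.5,-15),(-35,31.5),(-35,-31.5)): dot((m[0]+np.cos(th)*x-np.sin(th)*y,m[1]+np.sin(th)*x+np.cos(th)*y,52),(0,255,0))
for y in(-25,25): dot(R@np.array([45,y,s['eef_pos'][2]-zt])+s['eef_pos'],(0,0,255))
cv2.imwrite('pics/c7.png',im)
E
```

```text
t: 22.75
eef_pos: [580.4, 28.7, 70.4]
tcp_rot: [3.142, 0.0, -3.071]
ft_force: [0.1, -0.1, -1.3]
opening: 0.523
grip_force: 30.0
tool shift units [0.001 0.005 0.293] yaw of tool x deg -175.97 tilt [-2.e-04  1.e-04 -1.e+00] pos [580.4  28.7  70.4] F [ 0.1 -0.1 -1.3] open 0.522602008875421 t 22.75 j6 -1.71
thick_plate 0.75 [-10.3  46.5] [-24.9  25.7]
thick_plate 0.58 [ 1.9 69.5] [-135.1  -64.7]
thin_plate 0.74 [46.4 49.6] [-20.1  21.5]
```

View pics/c7.png

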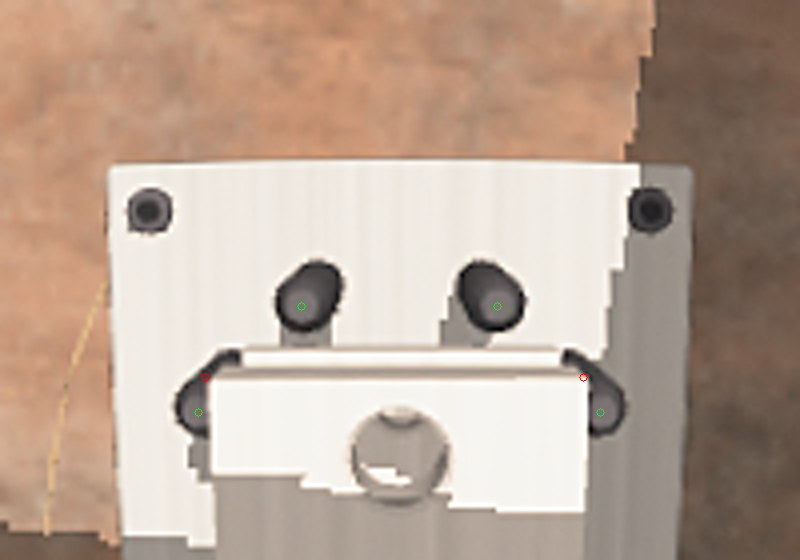

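The plate's near edge lies on the prediction (crop row 377). The plate's mid-line (399) matches the pins' (400), so I lower and release.

```bash
python3 -m inch '[[[0,0,0.08],0,1],[[0,0,0.08],0,1],[[0,0,0.07],0,1],[[0,0,0.055],0,1],[[0,0,0],0,1],[[0,0,0],0,1],[[0,0,0],0,1],[[0,0,0],0,1],[[0,0,0],0,1],[[0,0,0],0,1]]'
```

```text
t: 24.15
eef_pos: [580.3, 28.7, 53.2]
tcp_rot: [3.142, 0.0, -3.071]
ft_force: [-0.8, -0.0, -1.8]
opening: 0.523
grip_force: 30.0
```

```bash
python3 -m inch '[[[0,0,0],0,-1],[[0,0,0],0,-1],[[0,0,0],0,-1],[[0,0,0],0,-1],[[0,0,0],0,-1],[[0,0,-0.3],0,-1],[[0,0,-0.5],0,-1],[[0,0,-0.5],0,-1],[[0,0,-0.2],0,-1],[[0,0,0],0,-1]]'
python3 -m inch '[[[0,0,0],0,1],[[0,0,0],0,1],[[0,0,0],0,1],[[0,0,0],0,1],[[0,0,0],0,1],[[0,0,0],0,1],[[0,0,0],0,1],[[0,0,0],0,1],[[0,0,0],0,1],[[0,0,0],0,1]]'
python3 - <<'E'
from h import *
delta((580.2,28.9,62))
s=env.state();R=Ro.from_euler('xyz',s['tcp_rot']).as_matrix()
p=eyes.read_camera('wrist')
for k,z in(('thick_plate',62),):
  for a in eyes.cut_out(k,p)[:2]:
    c,_=cv2.findContours(a['mask'].astype(np.uint8),cv2.RETR_EXTERNAL,cv2.CHAIN_APPROX_NONE); c=max(c,key=len)[:,0]
    w=np.array([R.T@(atz(p,(v,u),z,True)-s['eef_pos']) for u,v in c]); print(k,a['score'],np.percentile(w[:,0],[1,99]).round(1),np.percentile(w[:,1],[1,99]).round(1),a['centre'])
sc=eyes.read_camera('scene');sd=eyes.read_camera('side')
a=eyes.spot_point('thick_top',sc);b=eyes.spot_point('thick_top',sd)
for x in a:
  for y in b:
    r=tri([ray(sc,x['centre']),ray(sd,y['centre'])])
    if r[1][0]<6: print(np.round(r[0],1),r[1])
A=cv2.resize(sc['pixels'][165:245,260:360,::-1],(500,400),interpolation=cv2.INTER_CUBIC);B=p['pixels'][60:260,220:420,::-1]
cv2.imwrite('pics/c8.png',np.hstack([A[:,:400],cv2.resize(B,(400,400),interpolation=cv2.INTER_CUBIC)]))
E
```

```text
t: 25.4
eef_pos: [580.5, 28.7, 143.4]
tcp_rot: [-3.142, 0.001, -3.071]
ft_force: [0.5, 0.2, 0.1]
opening: 1.001
grip_force: 0.0
t: 26.65
eef_pos: [580.4, 28.7, 143.2]
tcp_rot: [3.142, 0.0, -3.071]
ft_force: [0.5, 0.3, 0.4]
opening: 0.023
grip_force: 0.0
tool shift units [0.003 0.003 1.354] yaw of tool x deg -175.97 tilt [-1.e-04  1.e-04 -1.e+00] pos [580.4  28.7 143.2] F [0.5 0.3 0.4] open 0.022857379290704763 t 26.65 j6 -1.71
thick_plate 0.96 [-29.   45.7] [-24.1  25.7] [199.3, 317.5]
thick_plate 0.83 [-10.8  70.5] [-160.6  -77.9] [178.1, 183.1]
[417.9 194.5  21.1] [0.7, 0.7]
[550.7  -6.4  77.7] [3.1, 3.1]
[579.6  20.3  61.3] [2.6, 2.6]
[584.5  32.6  49.9] [3.5, 3.5]
[ 565.1 -122.7   10.3] [0.8, 0.8]
[598.5 -99.  -11.9] [5.8, 5.8]
[604.5 -87.5 -26.4] [1.0, 1.0]
```

View pics/c8.png

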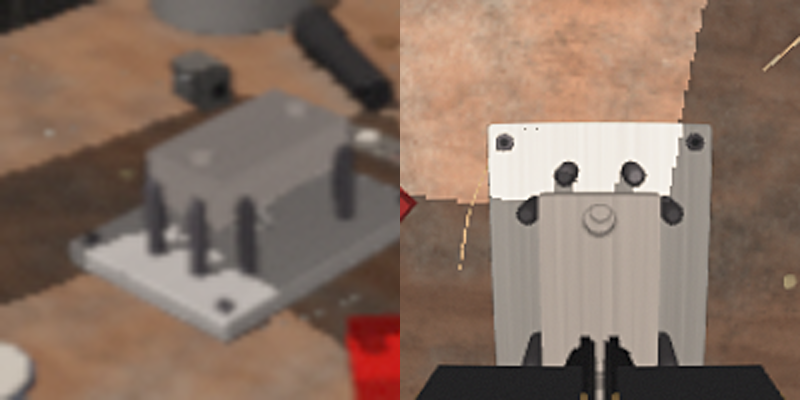

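The picture shows the pile flat between the pins, with the thick plate on top. The fingers are now shut, so I approach the plate's middle.

```bash
python3 -m inch '[[[0.003,0.003,0.3],0,1],[[0,0,0.35],0,1],[[0,0,0.3],0,1],[[0,0,0.2],0,1],[[0,0,0.1],0,1],[[0,0,0.05],0,1],[[0,0,0],0,1],[[0,0,0],0,1],[[0,0,0],0,1],[[0,0,0],0,1]]'
```

```text
t: 28.2
eef_pos: [580.2, 28.9, 65.4]
tcp_rot: [3.142, 0.0, -3.071]
ft_force: [-0.1, -0.0, -0.1]
opening: 0.004
grip_force: 0.0
```

```bash
python3 -m inch '[[[0,0,0.02],0,1],[[0,0,0.02],0,1],[[0,0,0.02],0,1],[[0,0,0],0,1],[[0,0,0],0,1],[[0,0,0],0,1],[[0,0,0],0,1],[[0,0,0],0,1],[[0,0,0],0,1],[[0,0,0],0,1]]'
```

```text
t: 29.45
eef_pos: [580.2, 28.9, 61.6]
tcp_rot: [3.141, 0.0, -3.071]
ft_force: [0.2, 0.8, 3.3]
opening: 0.0
grip_force: 1.6
```

Contact at about 62 mm with 3.3 N, as expected. I press to 52.

```bash
python3 -m inch '[[[0,0,0.025],0,1],[[0,0,0.025],0,1],[[0,0,0.025],0,1],[[0,0,0.025],0,1],[[0,0,0.02],0,1],[[0,0,0.02],0,1],[[0,0,0.015],0,1],[[0,0,0],0,1],[[0,0,0],0,1],[[0,0,0],0,1]]'
```

```text
t: 30.7
eef_pos: [580.2, 28.9, 52.8]
tcp_rot: [3.142, 0.0, -3.071]
ft_force: [-3.5, -0.6, 9.9]
opening: 0.003
grip_force: 5.1
```

```bash
python3 -m inch '[[[0,0,0.01],0,1],[[0,0,0],0,1],[[0,0,0],0,1],[[0,0,0],0,1],[[0,0,0],0,1],[[0,0,0],0,1],[[0,0,0],0,1],[[0,0,0],0,1],[[0,0,0],0,1],[[0,0,0],0,1]]'
python3 -m inch '[[[0,0,0],0,1],[[0,0,0],0,1],[[0,0,0],0,1],[[0,0,0],0,1],[[0,0,0],0,1],[[0,0,0],0,1],[[0,0,0],0,1],[[0,0,0],0,1],[[0,0,0],0,1],[[0,0,0],0,1]]'
python3 - <<'E'
from h import *
p=eyes.read_camera('wrist'); rect(p,'thick_plate',52); rect(p,'thin_plate',38)
sc=eyes.read_camera('scene')
A=cv2.resize(sc['pixels'][165:245,260:360,::-1],(500,400),interpolation=cv2.INTER_CUBIC);B=p['pixels'][60:260,220:420,::-1]
cv2.imwrite('pics/c9.png',np.hstack([A[:,:400],cv2.resize(B,(400,400),interpolation=cv2.INTER_CUBIC)]))
E
```

```text
t: 31.95
eef_pos: [580.2, 28.9, 52.2]
tcp_rot: [3.142, 0.0, -3.071]
ft_force: [-3.1, -0.2, 11.5]
opening: 0.005
grip_force: 5.4
t: 33.2
eef_pos: [580.2, 28.9, 52.2]
tcp_rot: [3.142, 0.0, -3.071]
ft_force: [-2.9, -0.2, 11.2]
opening: 0.005
grip_force: 5.4
thick_plate 0.96 [209. 320.] c [555.8  27.4] size [43.6 50.2] long axis deg 94.0
thick_plate 0.76 [ 41. 525.] c [429.7 156.3] size [47.6 77.9] long axis deg 172.8
thick_plate 0.74 [195. 141.] c [557.8 -88.2] size [43.6 78.7] long axis deg 139.5
thin_plate 0.86 [193. 318.] c [549.1  26.6] size [11.9  7.7] long axis deg 86.3
```

Level at 52.2 mm with 11.2 N, steady. I hold one more call and hand in.

```bash
python3 -m inch '[[[0,0,0],0,1],[[0,0,0],0,1],[[0,0,0],0,1],[[0,0,0],0,1],[[0,0,0],0,1],[[0,0,0],0,1],[[0,0,0],0,1],[[0,0,0],0,1],[[0,0,0],0,1],[[0,0,0],0,1]]'
python3 -c "
from cell import env
print(env.job_done())"
```

```text
t: 34.65
eef_pos: [580.2, 28.9, 52.2]
tcp_rot: [3.142, 0.0, -3.071]
ft_force: [-3.1, 0.2, 10.5]
opening: 0.002
grip_force: 5.4
the job is handed in; nothing more can be done
None
```

I handed the job in at 34.7 s with both plates in the nest and the pile held at 52.2 mm, level with the pin tops, at about 11 N for over 2.5 s; no verdict came back, and I viewed 12 pictures against the limit of 10.

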